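Square a glued-up building model in the corner of the jig

TASK

The stepped timber model has just been glued up and has to be held square while the glue grabs. Lift the steel glue pot by its handle off the squaring jig and set it down upright on the table beside the jig; then put the stepped model on the jig's bed and press it firmly into the corner so that its base sits flat and tight against both fences at once. Finish while still pressing and holding it there (do not let go), and leave the plain slab model, the tape roll and the glue brush where they are.

Things in the scene. Friction and masses are not known exactly. Their poses are not given: they have to be found in the camera images.
- jig: Squaring jig fixed to the table: a plywood base with a grey laminate bed, 250 mm (own x) by 230 mm (own y), bed 18 mm above the table. Origin: centre of its underside, on the table. Two straight aluminium bar fences, each 20 mm wide and standing 28 mm above the bed (tops 46 mm above the table), form a right-angled corner near its +x, -y corner; its -x and +y sides are open. Bed and fences are rigid and smooth: the model slides on them with a friction of about 0.3.
- far_fence: The fence along the jig's +x side, rigidly fixed to the jig, running along the jig's y axis. The pose given is the jig's own origin and axes. Its inner face looks to the jig's -x at x = 95 mm and runs from y = -73 mm to +110 mm.
- side_fence: The fence along the jig's -y side, rigidly fixed to the jig, running along the jig's x axis. The pose given is the jig's own origin and axes. Its inner face looks to the jig's +y at y = -85 mm and runs from x = -120 mm to +83 mm.
- corner (a point): Point on the bed (18 mm above the table) where the two inner fence faces would meet; the fences stop 12 mm short of it, leaving a small open glue gap. Axes as the jig's: a part in the corner lies towards -x and +y of this point.
- stepped_model: Loose building model of pale laminated timber in three steps, 80 mm high, about 0.18 kg. Origin: centre of the underside of its base. Base 100 mm (own x) by 70 mm (own y), 30 mm high. On it a tower 60 mm (x) by 40 mm (y) from height 30 to 70 mm, its centre at x = -10 mm, y = 0; on that a top 34 mm (x) by 40 mm (y) from 70 to 80 mm, its centre at x = -23 mm, y = 0. Any side of its base may go against either fence. It starts on the table to the left of the jig.
- model_grip (a point): Centre of the stepped model's tower, 52 mm above the model's underside (model x = -10 mm, y = 0), axes as the model's; the tower is 40 mm wide along y and 60 mm along x here.
- glue_pot: Loose lidded steel pot, 78 mm in diameter, lid top 80 mm high, about 0.42 kg, standing on the jig's bed at the start. Origin: centre of its underside; z up. A rigid arched handle rises over the lid, its plane being the pot's own y-z plane (84 mm wide, 129 mm to its highest point).
- pot_handle (a point): Middle of the pot's straight wooden handle grip, 122 mm above the pot's underside: a bar 14 mm in diameter and 52 mm long running along the pot's own y axis; 35 mm free height between it and the lid. Axes as the pot's.
- slab_model: Bystander: plain slab model of the same timber, without steps, 110 mm (own x) by 36 mm (own y), 70 mm high, loose on the table left of the jig. Origin: centre of its underside. It and the stepped model may be in either of two places.
- tape_roll: Bystander: roll of tape lying flat, 90 mm in diameter, 24 mm high, loose on the table beyond the jig, to its left. Origin: centre of its underside.
- glue_brush: Bystander: flat glue brush lying on the table right of the jig, 150 mm long from x = -93 to +56 mm, 26 mm wide, 10 mm high. Origin: on its underside, handle towards its own -x.

How it is judged:
By the outcome, as a careful person would: the job done as asked, in the order asked, and still so for the second after the job is handed in, while the arm keeps its last pose, push and grip.
It also fails if it takes over 72 s, if anything falls off the work surface, if the arm or the gripper's body presses on something with over 40 N, if the wrist force passes 120 N, or if a joint passes its speed limit or range.

ROBOT

A 6-joint arm with a two-finger parallel gripper is mounted at the origin on the work surface. World frame = base frame: x ahead of the robot, y to its left, z up, the work surface at z = 0. Lengths are in m, angles in rad, forces in N, time in s.
With the tool pointing down it reaches from about 0.35 to 0.775 m from the base axis. Payload 7.3 kg.
Tool frame: the origin (TCP) lies between the finger pads; the fingertips stand 25 mm ahead of it and the grasp point (between the pads) lies 6 mm ahead of it; y points along the fingers, z is the direction in which the jaws open and shut, and the axes are right-handed (so a half turn about y gives the same grasp; the last joint's range is limited). The gripper opens to 92 mm and grips with 3 to 60 N. Pads are 19 mm wide; open, the fingers measure 130 mm over their backs; the gripper's body (75 mm by 190 mm) begins 47 mm behind the grasp point.
Start: joints at [1.085, 0.342, 1.524, -0, 1.275, -0.146], TCP at [0.175, 0.495, 0.221] pointing down, gripper open.
Joint ranges: [-2.53, 2.53], [-0.77, 2.02], [0.04, 2.7], [-1, 4.14], [0.28, 2.66], [-3.11, 3.11]. Speed limits (rad/s): [2.57, 2.57, 3.14, 3.14, 3.14, 3.14].

INTERFACE

Orientations are given as [roll, pitch, yaw] about the fixed x, y, z axes, in that order (R = Rz(yaw) Ry(pitch) Rx(roll)).
In Python, from cell import sensors, read_camera, hand_in gives the robot as it stands. The module is installed in compiled form; this text tells all that it offers.
- The arm moves only by the tool send_rows, never from a script. Its argument "motion" is a list that holds one entry, the list of rows, each a list of 4 numbers: the shift along the tool's x, y, z in m, then the turn about the tool's y in degrees. In form: [[[tx, ty, tz, twist], ...]]. A call has 1 to 8 rows; each row is the pose to reach, as a shift and turn from the pose measured when the call began, along the tool's axes at that moment; what a row does not reach only later rows make up. A row lasts 1/10 s, in which the tool goes at most 50 mm and 8.59 degrees, less where a joint would pass 70% of its speed; a pose out of reach is approached as far as the arm can. A call with a gripper value outside its range is refused whole. "gripper" is the opening, from 0 (shut) to 1 (fully open), set as the call begins (left out, the last holds). The fingers move at their own pace and stop on an object; "grip_force" is the grip in N (left out, the last holds). Time passes only in rows, so rows that repeat a pose let the fingers close. It gives the time, the measured TCP pose, the force and the opening at its end, in the units of the state.
- sensors.observe(): the state, without advancing time (a new reading comes with each control period).
- read_camera(name): name is "scene" or "top" or "wrist"; returns a dict with "frame" (480x640x3 uint8, red, green, blue), "fx", "fy", "cx", "cy" (pixels), "distortion" ([k1, k2, p1, p2, k3] as OpenCV has them; the pictures are not rectified), "extrinsics" (4x4, takes a point from world to camera coordinates). Camera axes: x right, y up, looking along -z (the intrinsics and any distortion apply to the point x, -y, -z); pixel columns grow to the right and rows downward; lengths in m; the calibration is good to about 2 mm. A picture is of the moment at which its call begins. There is no depth.
- hand_in(): hands the job in, once; it reports no verdict.
The state is a dict: "time": time; "qpos": joint angles; "qvel": joint speeds; "joint_efforts": joint torques, N m; "tool_pos": TCP position; "tool_rot": TCP orientation; "contact_force": force on the tool from outside, world axes, zero at the start; "torque": the same for the moment, N m; "opening": finger opening in m.
Only numpy, scipy, OpenCV 4.12 (cv2) and the standard library are available. Lean on these libraries where they do the work, as an engineer would, in place of code of your own. Each camera call takes 0.05 s, during which the arm holds its last target.

## Working session

There is one attempt and no reset: what is moved stays moved. The work goes in short steps, Python scripts to look and compute and a tool call to move; the robot and the scene stay as the last step left them, time stands still between calls to the robot, and variables do not carry over. Pictures are saved under pics/ and viewed, and the job is handed in when it is done.

Besides the shell and the picture viewer there is one more tool, called after "Request:" by a JSON object that holds its "api" and its "payload". send_rows: Moves the arm, as the interface text tells. Its arguments: {"type":"object","properties":{"motion":{"type":"array"},"gripper":{"type":"number"},"grip_force":{"type":"number"}},"required":["motion"]}

```bash
mkdir -p pics
python3 - <<'E'
from cell import sensors, read_camera
import cv2, numpy as np
s=sensors.observe(); print({k:np.round(v,3).tolist() for k,v in s.items()})
for n in ["scene","top","wrist"]:
    c=read_camera(n); cv2.imwrite(f"pics/{n}0.png",c["frame"][:,:,::-1]); 
    print(n,[round(c[k],1) for k in("fx","fy","cx","cy")],np.round(c["distortion"],4).tolist(),np.round(c["extrinsics"],4).tolist())
E
```

```text
{'time': 0.0, 'qpos': [1.085, 0.343, 1.525, -0.0, 1.275, -0.146], 'qvel': [-0.001, -0.0, -0.001, -0.001, 0.001, -0.0], 'joint_efforts': [0.001, -43.123, -24.422, 0.072, 0.056, -0.0], 'tool_pos': [0.175, 0.495, 0.221], 'tool_rot': [-1.572, 0.0, -0.34], 'contact_force': [0.905, -0.147, -0.207], 'torque': [-0.007, 0.077, -0.027], 'opening': 0.092}
scene [466.8, 466.8, 315.6, 237.4] [-0.0662, 0.0, 0.0, 0.0, 0.0] [[-0.1261, 0.992, 0.0058, 0.1092], [-0.7785, -0.1026, 0.6192, 0.3832], [0.6148, 0.0736, 0.7852, -1.4671], [0.0, 0.0, 0.0, 1.0]]
top [440.9, 440.9, 318.0, 242.5] [-0.0228, 0.0, 0.0, 0.0, 0.0] [[-0.0081, -0.9998, -0.0203, -0.0123], [0.9928, -0.0105, 0.1194, -0.5925], [-0.1196, -0.0191, 0.9926, -1.0943], [0.0, 0.0, 0.0, 1.0]]
wrist [397.5, 397.5, 315.9, 236.0] [-0.0846, 0.0, 0.0, 0.0, 0.0] [[0.3334, 0.9428, 0.0001, -0.5253], [-0.9028, 0.3193, -0.2881, 0.0362], [-0.2716, 0.096, 0.9576, -0.3906], [0.0, 0.0, 0.0, 1.0]]
```

View pics/scene0.png

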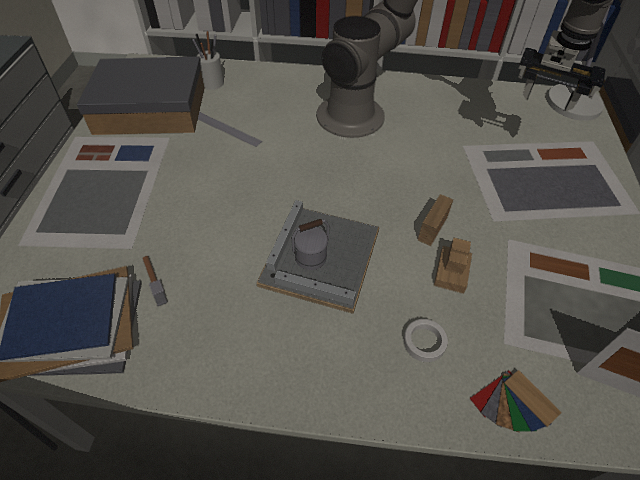

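View pics/top0.png

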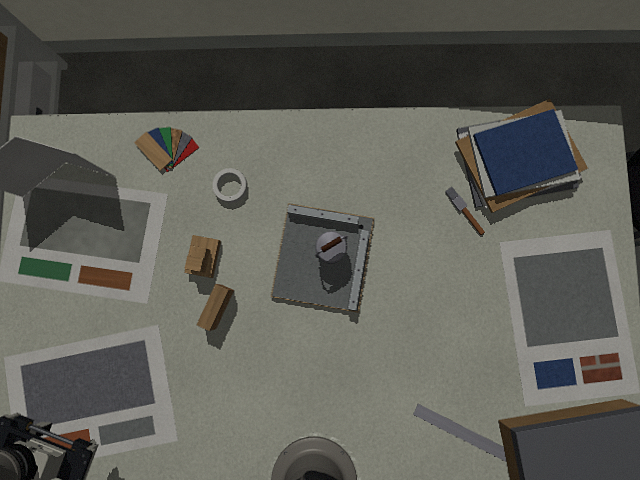

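View pics/wrist0.png

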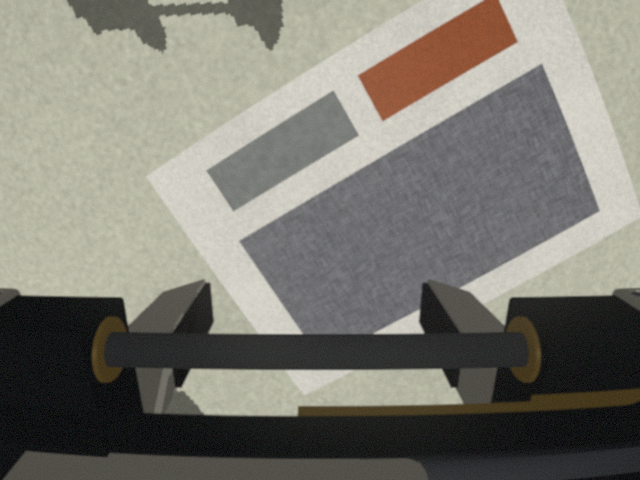

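The top view shows the jig around (322,260) with the pot at (332,246), its handle brown from (320,251) to (342,237). The stepped model is around (203,256), the slab (215,306), the tape (229,187) and the brush (465,210). I'll enlarge it next.

```bash
cat > h.py <<'E'
import cv2, numpy as np
from cell import sensors, read_camera
def KD(c): return np.array([[c["fx"],0,c["cx"]],[0,c["fy"],c["cy"]],[0,0,1.]]),np.array(c["distortion"],float)
def ray(c,uv):
    K,D=KD(c); p=cv2.undistortPoints(np.array(uv,float).reshape(-1,1,2),K,D).reshape(-1,2)
    E=np.array(c["extrinsics"]); R,t=E[:3,:3],E[:3,3]
    d=np.c_[p[:,0],-p[:,1],-np.ones(len(p))]@R
    return -R.T@t,d
def onz(c,uv,z):
    o,d=ray(c,uv); return o+d*((z-o[2])/d[:,2])[:,None]
def proj(c,P):
    K,D=KD(c); E=np.array(c["extrinsics"]); q=np.atleast_2d(P)@E[:3,:3].T+E[:3,3]
    q=q*[1,-1,-1]; return cv2.projectPoints(q,np.zeros(3),np.zeros(3),K,D)[0].reshape(-1,2)
def tri(c1,u1,c2,u2):
    o1,d1=ray(c1,[u1]);o2,d2=ray(c2,[u2]);d1=d1[0];d2=d2[0]
    s=np.linalg.lstsq(np.c_[d1,-d2],o2-o1,rcond=None)[0]
    a=o1+s[0]*d1;b=o2+s[1]*d2
    return (a+b)/2,np.linalg.norm(a-b)
def crop(c,x0,y0,x1,y1,k,fn,pts=None):
    im=c["frame"][:,:,::-1][y0:y1,x0:x1]
    im=cv2.resize(im,None,fx=k,fy=k,interpolation=cv2.INTER_CUBIC)
    im=np.clip(im.astype(float)*1.6,0,255).astype(np.uint8)
    if pts is not None:
        for p in pts:
            q=(np.array(p)+.5-[x0,y0])*k; cv2.circle(im,tuple(int(v) for v in q),3,(0,255,0),1)
    cv2.imwrite("pics/"+fn,im)
E
python3 - <<'E'
from h import *
t=read_camera("top"); s=read_camera("scene")
crop(t,265,195,385,325,4,"tj.png"); crop(t,175,165,255,340,4-1,"tm.png")
crop(s,250,190,390,320,5,"sj.png"); crop(s,395,185,485,370,4-1,"sm.png")
a=cv2.imread("pics/tm.png");b=cv2.imread("pics/sm.png");hh=max(a.shape[0],b.shape[0])
f=lambda i:cv2.copyMakeBorder(i,0,hh-i.shape[0],0,5,0)
cv2.imwrite("pics/m.png",np.hstack([f(a),f(b)]))
E
```

```text
(no output)
```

View pics/tj.png

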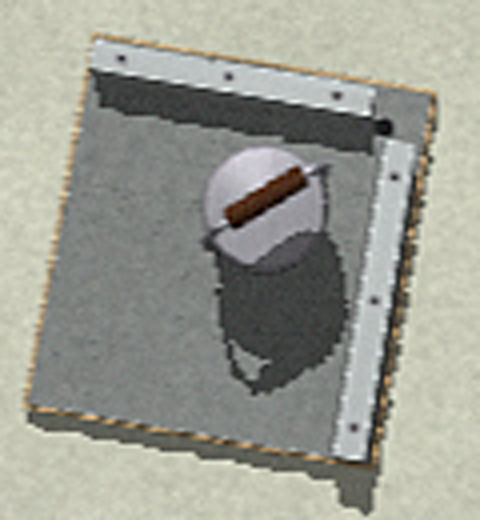

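View pics/sj.png

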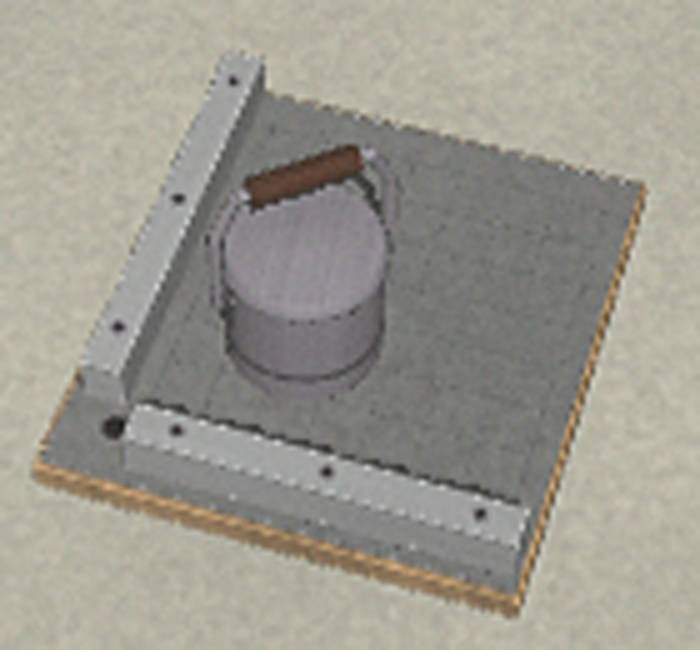

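View pics/m.png

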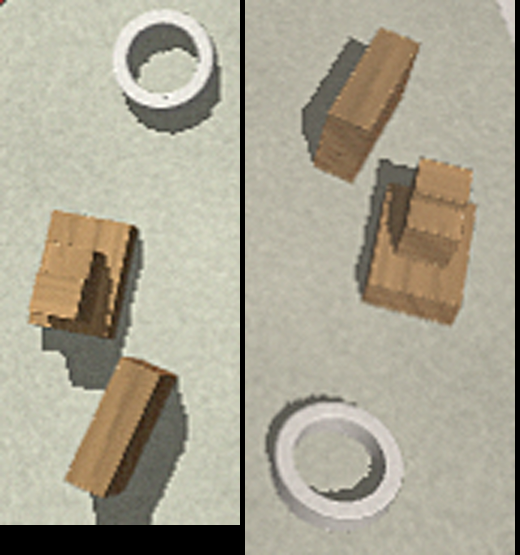

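Run:
```python
from h import *
t=read_camera("top"); s=read_camera("scene")
T=lambda x,y,k,ox,oy:((x+.5)/k-.5+ox,(y+.5)/k-.5+oy)
tj=lambda x,y:T(x,y,4,265,195); sj=lambda x,y:T(x,y,5,250,190); tm=lambda x,y:T(x,y,3,175,165); sm=lambda x,y:T(x-245,y,3,395,185)
np.set_printoptions(precision=4,suppress=True)
print("cams",ray(t,[(0,0)])[0],ray(s,[(0,0)])[0])
print("bed top:",onz(t,[tj(93,37),tj(437,95),tj(27,408)],.018)[:,:2].tolist())
print("bed scene: far-right, near?",onz(s,[sj(36,462),sj(517,602),sj(645,185)],.018)[:,:2].tolist())
print("fence tops T far TL,TR,inR,inL; side TL TR BR BL",onz(t,[tj(97,38),tj(378,85),tj(373,112),tj(92,70),tj(387,140),tj(417,147),tj(368,460),tj(333,455)],.046)[:,:2].tolist())
print("fence S side: top L,R, bot R,L",onz(s,[sj(228,52),sj(266,62),sj(128,372),sj(82,365)],.046)[:,:2].tolist())
print("base T",onz(t,[tm(53,211),tm(137,228),tm(111,338)],.03)[:,:2].tolist())
print("base S",onz(s,[sm(362,300),sm(452,323),sm(476,203),sm(388,187)],.03)[:,:2].tolist())
print("handle ends T/S", tri(t,tj(230,217),s,sj(250,195)),tri(t,tj(302,176),s,sj(358,158)))
print("lid centre T",onz(t,[tj(263,208)],.098)[:,:2], "S",onz(s,[sj(305,250)],.098)[:,:2])
```

```text
cams [ 0.4572 -0.0395  1.1568] [1.2142 0.039  0.9141]
bed top: [[0.6977467634883675, 0.06112275308243842], [0.6563909511203179, -0.1640092648639096], [0.45551304714673746, 0.10362585109151588]]
bed scene: far-right, near? [[0.6582163197795934, -0.16127971224114604], [0.7020858906751779, 0.061454573883182734], [0.45794449265641113, 0.10664007820770896]]
fence tops T far TL,TR,inR,inL; side TL TR BR BL [[0.6911463875793238, 0.056075175190921964], [0.6583931346743419, -0.1235154007497259], [0.6409803739307961, -0.11999507025203979], [0.6703027990978672, 0.05928480533613929], [0.6228561769546977, -0.12853943809506863], [0.6181527260751702, -0.1474796523554135], [0.4216934104162183, -0.11278774581186107], [0.42495145782161636, -0.0910695553895762]]
fence S side: top L,R, bot R,L [[0.4217273171065552, -0.10865257520844787], [0.4259968317200621, -0.08861805370333573], [0.622608847164273, -0.12343085979434096], [0.6215288699815323, -0.14485749513960375]]
base T [[0.6160689106004743, 0.30899278124666807], [0.6004328092921634, 0.2353800085385092], [0.5058046607193478, 0.2560645125684232]]
base S [[0.621494212060357, 0.23639665471598473], [0.6334419662842679, 0.3028795486639699], [0.5183129695861745, 0.3295448087944548], [0.5113492034737467, 0.2601797937853059]]
handle ends T/S (array([ 0.5703, -0.0511,  0.1216]), np.float64(0.04468376068621119)) (array([ 0.5836, -0.0478,  0.165 ]), np.float64(0.04552782383711475))
lid centre T [[ 0.5744 -0.0488]] S [[ 0.5828 -0.0477]]
```

Run:
```python
from h import *
t=read_camera("top"); s=read_camera("scene")
T=lambda x,y,k,ox,oy:((x+.5)/k-.5+ox,(y+.5)/k-.5+oy)
tj=lambda x,y:T(x,y,4,265,195); sj=lambda x,y:T(x,y,5,250,190); tm=lambda x,y:T(x,y,3,175,165); sm=lambda x,y:T(x-245,y,3,395,185)
np.set_printoptions(precision=4,suppress=True)
# handle by colour
for c,b in((t,(265,195,385,325)),(s,(250,190,390,320))):
    f=c["frame"][b[1]:b[3],b[0]:b[2]].astype(int); m=(f[...,0]-f[...,2]>25)
    n,l,st,ce=cv2.connectedComponentsWithStats(m.astype(np.uint8))
    best=[i for i in range(1,n) if st[i,4]>20 and f[l==i].mean()<80]
    for i in best: 
        p=np.argwhere(l==i)[:,::-1].astype(np.float32); r=cv2.minAreaRect(p); bx=cv2.boxPoints(r)+[b[0],b[1]]
        print(st[i],ce[i]+[b[0],b[1]],r[1:]); 
        P=onz(c,[ce[i]+[b[0],b[1]]],.14)[0]; Q=onz(c,bx,.14)[:,:2]; e=Q[1]-Q[0]; e2=Q[2]-Q[1]
        e=e if np.linalg.norm(e)>np.linalg.norm(e2) else e2
        print(P,np.linalg.norm(e),np.degrees(np.arctan2(e[1],e[0])))
print(tri(t,tj(302,176),s,sj(250,195)),tri(t,tj(230,217),s,sj(358,158)))
print("base T",onz(t,[tm(53,211),tm(130,224),tm(104,336)],.03)[:,:2].tolist(), onz(t,[tm(137,228),tm(111,338)],.0)[:,:2].tolist())
print("base S z0",onz(s,[sm(362,300),sm(452,323)],0)[:,:2].tolist())
```

```text
[57 42 19 14 69] [331.0145 243.0725] ((3.7729690074920654, 20.751327514648438), 59.03623962402344)
[ 0.5781 -0.05    0.14  ] 0.04829775108391828 -59.4604777475755
[  7  37 122  86 509] [317.8919 291.0688] ((67.43252563476562, 134.54052734375), 65.94970703125)
[ 0.7389 -0.0124  0.14  ] 0.2898882800591152 126.33418730210875
(array([ 0.5883, -0.071 ,  0.1394]), np.float64(0.000669340841548431)) (array([ 0.5643, -0.0281,  0.1426]), np.float64(0.0023852597749667447))
base T [[0.6160689106004743, 0.30899278124666807], [0.6039816690210309, 0.24153537144951154], [0.5075621789044278, 0.2621367633693199]] [[0.6042453872334949, 0.24269791533059337], [0.507097789309653, 0.2639331387927317]]
base S z0 [[0.6013842536691978, 0.24309558174677795], [0.6137374178470021, 0.3118343663387314]]
```

Request:
{"api": "send_rows", "payload": {"motion": [[[0.035,-0.003,-0.024,2.5],[0.07,-0.006,-0.048,5],[0.105,-0.01,-0.071,7.5],[0.14,-0.014,-0.095,10],[0.175,-0.018,-0.119,12.5],[0.21,-0.021,-0.143,15],[0.245,-0.025,-0.166,17.5],[0.28,-0.028,-0.19,20]]], "gripper": 1}}

```text
time: 1.25
tool_pos: [0.3765, 0.2211, 0.2499]
tool_rot: [-1.57, -0.0, -0.691]
contact_force: [0.2, 0.3, -0.3]
opening: 0.0918
```

Request:
{"api": "send_rows", "payload": {"motion": [[[0.041,-0.002,-0.01,2.5],[0.082,-0.004,-0.02,5],[0.123,-0.006,-0.03,7.7],[0.164,-0.009,-0.041,10.2],[0.205,-0.012,-0.051,12.7],[0.246,-0.015,-0.061,15.3],[0.287,-0.018,-0.071,17.8],[0.327,-0.02,-0.081,20.4]]]}}

```text
time: 2.05
tool_pos: [0.5778, -0.0513, 0.2702]
tool_rot: [-1.57, -0.0, -1.049]
contact_force: [0.4, -0.1, 0.1]
opening: 0.0916
```

Run:
```python
from h import *
c=read_camera("wrist"); cv2.imwrite("pics/w1.png",np.clip(c["frame"][:,:,::-1]*1.5,0,255).astype(np.uint8))
s=sensors.observe();print(s["tool_pos"],s["tool_rot"],s["qpos"])
print(proj(c,[[.577,-.05,.14],[.5883,-.071,.14],[.5643,-.0281,.14]]))
```

```text
[ 0.58072401 -0.05654497  0.26950065] [-1.5694806  -0.00407713 -1.05460619] [-0.22720148  0.41955667  1.27315241 -0.00212778  1.44515588 -0.7431316 ]
[[314.52318085 221.34804705]
 [313.69186783 250.91893454]
 [314.3670865  188.49610207]]
```

View pics/w1.png

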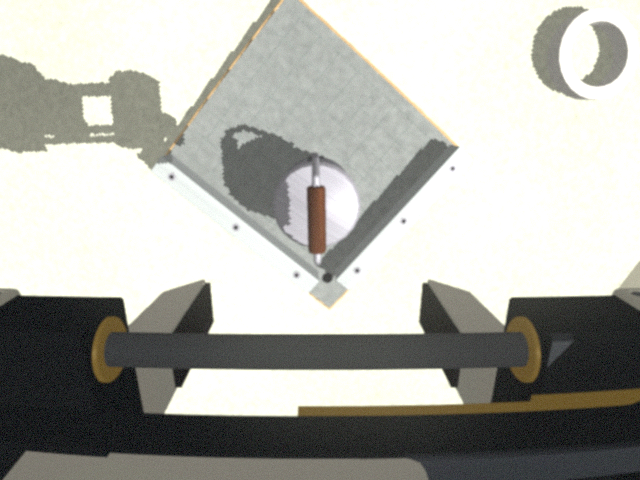

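The wrist view shows the handle bar running vertically at column 317, rows 186–253, within 3 px of the prediction. The jig lies behind it, with the corner hole at (327,277).

Run:
```python
from h import *
np.set_printoptions(precision=4,suppress=True)
c=read_camera("wrist"); f=c["frame"].astype(int)
s=sensors.observe();print(s["tool_pos"],s["tool_rot"])
m=((f[...,0]-f[...,2]>25)&(f.sum(2)<260)); m[290:]=0; m[:170]=0
n,l,st,ce=cv2.connectedComponentsWithStats(m.astype(np.uint8)); i=1+np.argmax(st[1:,4]); p=np.argwhere(l==i)[:,::-1].astype(np.float32)
r=cv2.minAreaRect(p); print(st[i],r); bx=cv2.boxPoints(r); Q=onz(c,bx,.145)[:,:2]; print(Q, Q.mean(0)); 
im=c["frame"][:,:,::-1][0:320,140:480]; im=cv2.resize(im,None,fx=1.8,fy=1.8,interpolation=cv2.INTER_CUBIC); cv2.imwrite("pics/w1c.png",im)
np.save("w1.npy",c["frame"]); import pickle; pickle.dump(c,open("w1.pkl","wb"))
```

```text
[ 0.5789 -0.0539  0.269 ] [-1.5703 -0.0015 -1.0521]
[311 179  15  67 820] ((317.7804870605469, 211.98629760742188), (65.95476531982422, 13.454071998596191), 88.99491119384766)
[[ 0.5612 -0.0282]
 [ 0.5696 -0.0232]
 [ 0.5955 -0.0665]
 [ 0.5867 -0.0717]] [ 0.5783 -0.0474]
```

View pics/w1c.png

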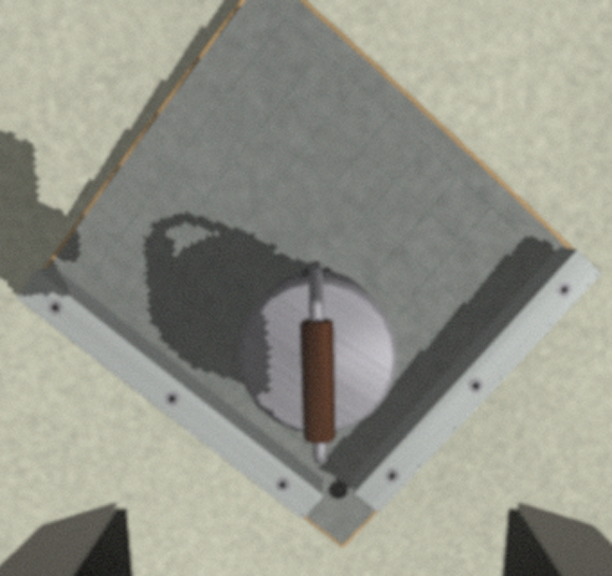

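Run:
```python
from h import *
import pickle
np.set_printoptions(precision=4,suppress=True)
c=pickle.load(open("w1.pkl","rb")); f=c["frame"].astype(int)
for u,v in[(430,205),(243,235),(150,165),(470,170),(500,260),(330,30),(120,60)]: print((u,v),f[v,u])
g=f.mean(2); m=(g>125)&(f[...,0]-f[...,2]<6); m[290:]=0
n,l,st,ce=cv2.connectedComponentsWithStats(cv2.morphologyEx(m.astype(np.uint8),cv2.MORPH_OPEN,np.ones((3,3))))
for i in range(1,n):
    if st[i,4]<500: continue
    p=np.argwhere(l==i)[:,::-1].astype(np.float64); P=onz(c,p,.046)[:,:2]
    r=cv2.minAreaRect((P*1000).astype(np.float32)); d=P-P.mean(0); u=np.linalg.svd(d.T@d)[0][:,0]
    print(st[i],r,P.mean(0),np.degrees(np.arctan2(u[1],u[0])))
cv2.imwrite("pics/mask.png",m.astype(np.uint8)*255)
```

```text
(430, 205) [182 185 165]
(243, 235) [165 168 166]
(150, 165) [163 166 159]
(470, 170) [191 193 173]
(500, 260) [186 188 167]
(330, 30) [124 125 121]
(120, 60) [192 190 171]
[397 115  47  39 534] ((630.4910888671875, 51.2889404296875), (41.40797424316406, 34.805660247802734), 63.3454704284668) [0.6317 0.048 ] -139.06133238754376
[ 332  140  141  150 3381] ((664.4962158203125, -34.332862854003906), (196.37432861328125, 19.850767135620117), 79.28437042236328) [ 0.6658 -0.027 ] -100.67736105577164
[ 285  159   26   78 1285] ((565.5682373046875, -64.77835083007812), (22.52730941772461, 77.85774230957031), 26.037696838378906) [ 0.5658 -0.0627] 117.00003869887829
[ 315  158   58   81 2553] ((606.6299438476562, -38.271629333496094), (54.013153076171875, 81.923095703125), 40.65058517456055) [ 0.6014 -0.0398] 121.39974232967091
[ 151  163  180  127 3676] ((532.3931884765625, -117.5567626953125), (21.415111541748047, 217.66416931152344), 80.03752899169922) [ 0.5307 -0.117 ] 170.1707840307189
```

Request:
{"api": "send_rows", "payload": {"motion": [[[-0.001,0.02,0.002,0],[-0.003,0.045,0.003,0],[-0.003,0.07,0.003,0],[-0.003,0.09,0.003,0],[-0.003,0.107,0.003,0],[-0.003,0.118,0.003,0],[-0.003,0.123,0.003,0],[-0.003,0.123,0.003,0]]]}}

```text
time: 2.95
tool_pos: [0.58, -0.0496, 0.1458]
tool_rot: [-1.571, -0.001, -1.052]
contact_force: [0.6, -0.3, 0.9]
opening: 0.0921
```

Run:
```python
from h import *
c=read_camera("wrist"); cv2.imwrite("pics/w2.png",c["frame"][:,:,::-1])
s=sensors.observe();print(s["tool_pos"],s["tool_rot"],s["contact_force"],s["time"])
```

```text
[ 0.58042149 -0.04977622  0.14649788] [-1.56979031 -0.00183008 -1.05183004] [ 0.34851497  0.01316809 -0.28768753] 3.0
```

View pics/w2.png

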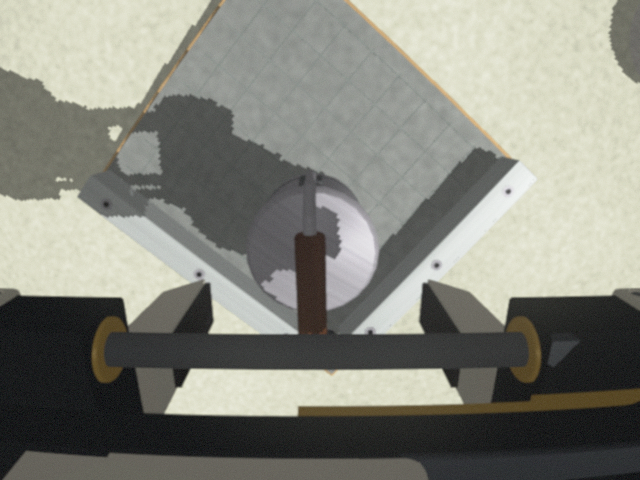

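The bar is at column 310 between the fingers (centre about 316), so it's clear to close.

Request:
{"api": "send_rows", "payload": {"motion": [[[-0.003,0,-0.002,0],[-0.003,0,-0.002,0],[-0.003,0,-0.002,0],[-0.003,0,-0.002,0],[-0.003,0,-0.002,0],[-0.003,0,-0.002,0],[-0.003,0,-0.002,0],[-0.003,0,-0.002,0]]], "gripper": 0, "grip_force": 45}}

```text
time: 3.8
tool_pos: [0.5772, -0.0482, 0.1465]
tool_rot: [-1.57, -0.002, -1.052]
contact_force: [0.0, 0.0, 0.3]
opening: 0.0325
```

Request:
{"api": "send_rows", "payload": {"motion": [[[0,0,0,0],[0,0,0,0],[0,0,0,0],[0,0,0,0],[0,0,0,0],[0,0,0,0]]]}}

```text
time: 4.4
tool_pos: [0.5772, -0.0482, 0.1465]
tool_rot: [-1.57, -0.002, -1.052]
contact_force: [0.2, -0.4, -0.1]
opening: 0.0006
```

Run:
```python
from h import *
c=read_camera("wrist"); a=c["frame"][:,:,::-1]
t=read_camera("top"); s=read_camera("scene")
crop(t,270,180,380,310,4,"t3.png"); crop(s,250,130,390,290,4,"s3.png")
x=cv2.resize(cv2.imread("pics/t3.png"),(370,440));y=cv2.resize(cv2.imread("pics/s3.png"),(430,440))
cv2.imwrite("pics/ts3.png",np.hstack([x,y])); cv2.imwrite("pics/w3.png",a)
```

```text
(no output)
```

View pics/w3.png

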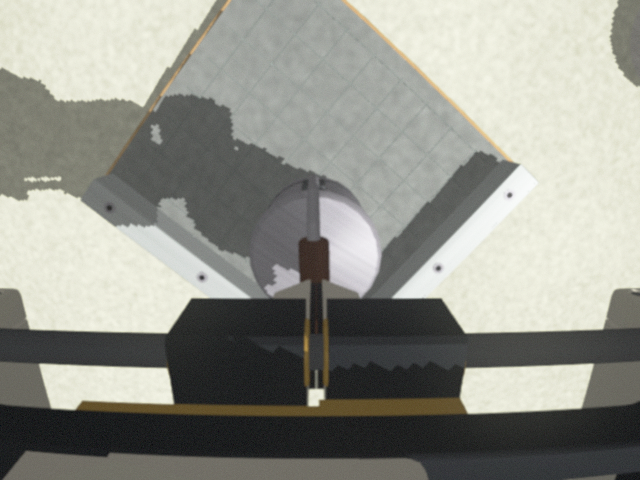

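View pics/ts3.png

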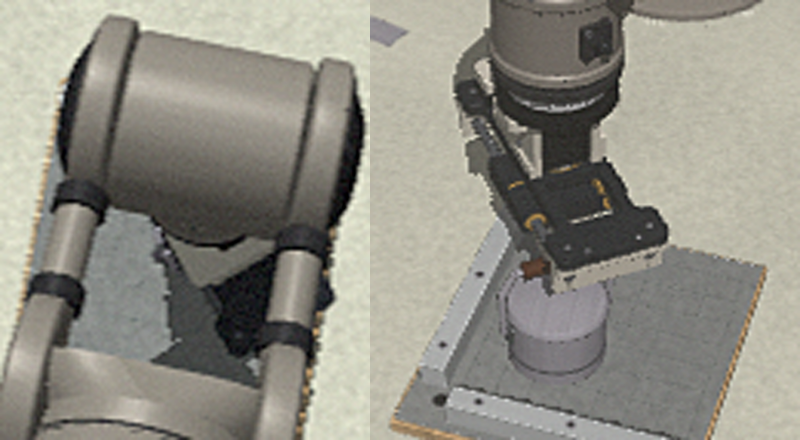

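Run:
```python
from h import *
np.set_printoptions(precision=2,suppress=True)
c=read_camera("wrist"); s=sensors.observe(); p=np.array(s["tool_pos"]); print(s["opening"],p,s["contact_force"])
from scipy.spatial.transform import Rotation as Ro
R=Ro.from_euler("xyz",s["tool_rot"]).as_matrix()
for n,q in dict(tcp=[0,0,0],grasp=[0,.006,0],tip=[0,.025,0],tipx=[.0095,.025,0],tipmx=[-.0095,.025,0],gz=[0,.006,.046],tz=[0,.025,.046],up=[0,-.02,0]).items(): print(n,proj(c,[p+R@q]))
print("bar",proj(c,[[.5883,-.071,.14],[.5643,-.0281,.14]]), "cam",ray(c,[(0,0)])[0])
im=c["frame"][:,:,::-1][215:425,230:400]; cv2.imwrite("pics/w3c.png",np.clip(cv2.resize(im,None,fx=3.5,fy=2.8,interpolation=cv2.INTER_CUBIC)*1.3,0,255).astype(np.uint8))
```

```text
0.0007062984515858371 [ 0.58 -0.05  0.15] [-0.13 -0.25  0.31]
tcp [[314.37 297.46]]
grasp [[314.41 291.87]]
tip [[314.51 276.23]]
tipx [[314.53 293.2 ]]
tipmx [[314.49 258.76]]
gz [[412.6  291.54]]
tz [[404.06 276.02]]
up [[314.23 318.93]]
bar [[310.96 338.82]
 [311.5  242.86]] cam [0.54 0.02 0.31]
```

View pics/w3c.png

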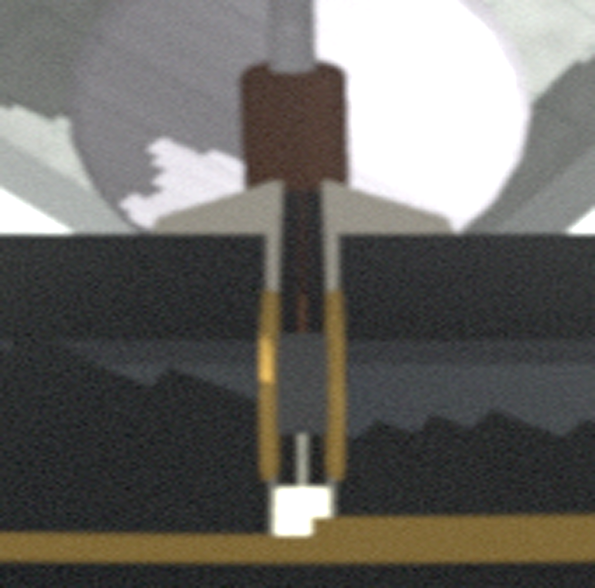

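Run:
```python
from h import *
np.set_printoptions(precision=2,suppress=True)
c=read_camera("scene"); s=sensors.observe(); p=np.array(s["tool_pos"]); print(p,s["time"])
from scipy.spatial.transform import Rotation as Ro
R=Ro.from_euler("xyz",s["tool_rot"]).as_matrix()
P=[p,p+R@[0,.025,0],p+R@[.0095,.025,0],p+R@[-.0095,.025,0]]
u=proj(c,P); print(u)
crop(c,290,190,350,260,8,"s4.png",u)
```

```text
[ 0.58 -0.05  0.15] 4.65
[[310.65 223.64]
 [310.66 231.  ]
 [306.63 232.27]
 [314.68 229.73]]
```

View pics/s4.png

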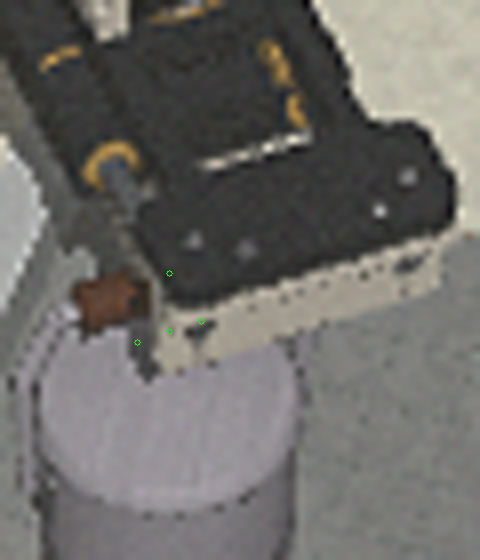

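The views disagree: the scene camera puts the fingertips below the bar, but the opening reads about 0. A small test lift should settle it.

Request:
{"api": "send_rows", "payload": {"motion": [[[0,-0.005,0,0],[0,-0.012,0,0],[0,-0.02,0,0],[0,-0.02,0,0],[0,-0.02,0,0]]]}}

```text
time: 5.15
tool_pos: [0.5773, -0.0482, 0.1669]
tool_rot: [-1.569, -0.002, -1.052]
contact_force: [-0.2, -0.1, -0.2]
opening: 0.0006
```

Run:
```python
from h import *
c=read_camera("scene"); w=read_camera("wrist"); crop(c,250,130,390,290,4,"s5.png")
a=cv2.imread("pics/s5.png"); b=cv2.resize(w["frame"][:,:,::-1],None,fx=.5,fy=.5)
b=cv2.copyMakeBorder(b[:, 40:260],0,a.shape[0]-240,0,0,0); cv2.imwrite("pics/x5.png",np.hstack([a,b]))
```

```text
(no output)
```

View pics/x5.png

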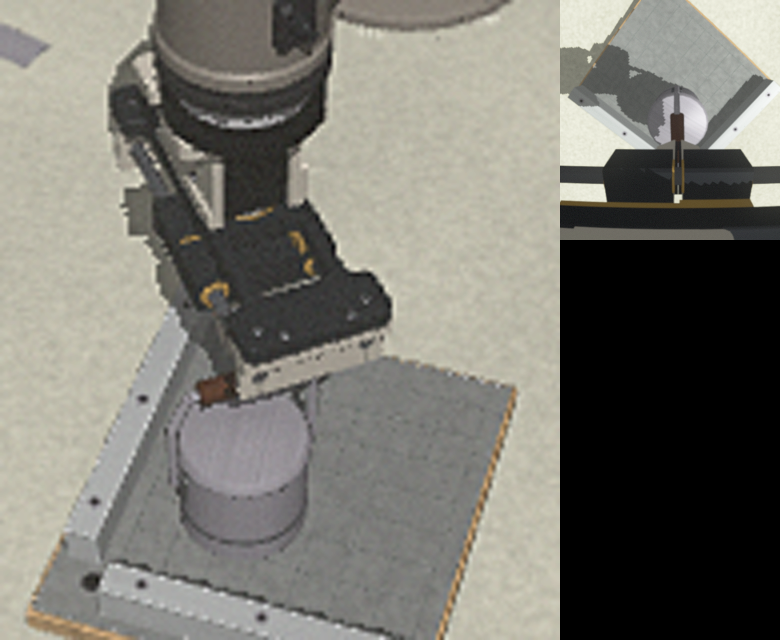

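Run:
```python
from h import *
import pickle
np.set_printoptions(precision=4,suppress=True)
c1=pickle.load(open("w1.pkl","rb"))
t=read_camera("top"); s=read_camera("scene"); w=read_camera("wrist")
T=lambda x,y,k,ox,oy:((x+.5)/k-.5+ox,(y+.5)/k-.5+oy)
sj=lambda x,y:T(x,y,5,250,190)
print("w1-top",tri(c1,(317.8,212),t,(331.01,243.07)))
print("w1-scene",tri(c1,(317.8,212),s,sj(304,176)))
print("top-scene",tri(t,(331.01,243.07),s,sj(304,176)))
st=sensors.observe(); p=np.array(st["tool_pos"])
from scipy.spatial.transform import Rotation as Ro
R=Ro.from_euler("xyz",st["tool_rot"]).as_matrix()
q=[[x,y,z] for x in(-.0375,.0375) for z in(.0,.05,.095) for y in (-.041,)]+[[0,.025,0],[0,0,0]]
u=proj(s,[p+R@np.array(k) for k in q]); print(u)
crop(s,260,150,370,260,6,"s6.png",u)
```

```text
w1-top (array([ 0.5796, -0.0501,  0.1293]), np.float64(0.0005790262648019533))
w1-scene (array([ 0.5781, -0.0479,  0.1434]), np.float64(0.001416545880976579))
top-scene (array([ 0.5777, -0.0493,  0.1429]), np.float64(0.0012864269975718578))
[[327.479  199.3965]
 [337.401  216.381 ]
 [346.8608 232.5872]
 [293.4666 209.6376]
 [302.5177 227.2812]
 [311.166  244.1363]
 [310.6775 225.154 ]
 [310.6618 217.571 ]]
```

View pics/s6.png

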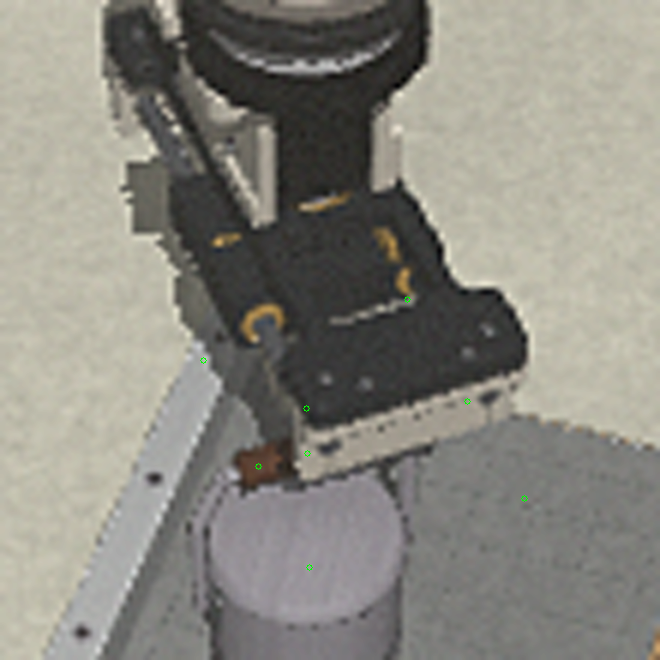

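The test lift showed the pot unmoved and no force, so the fingers closed above the bar. The real fingertips appear to sit about 25 mm higher than stated. I'll open and go in lower while watching the force.

Request:
{"api": "send_rows", "payload": {"motion": [[[0,0,0,0],[0,0,0,0],[0,0,0,0],[0,0,0,0],[0,0,0,0],[0,0,0,0],[0,0,0,0],[0,0,0,0]]], "gripper": 0.6}}

```text
time: 6.2
tool_pos: [0.577, -0.0481, 0.1662]
tool_rot: [-1.57, -0.001, -1.052]
contact_force: [0.0, -0.8, 0.7]
opening: 0.0547
```

Request:
{"api": "send_rows", "payload": {"motion": [[[0,0.01,0,0],[0,0.02,0,0],[0,0.028,0,0],[0,0.035,0,0],[0,0.039,0,0],[0,0.039,0,0]]]}}

```text
time: 6.8
tool_pos: [0.5767, -0.0481, 0.1263]
tool_rot: [-1.571, -0.0, -1.052]
contact_force: [-0.4, -0.6, -0.4]
opening: 0.0551
```

Run:
```python
from h import *
c=read_camera("wrist"); cv2.imwrite("pics/w6.png",c["frame"][:,:,::-1])
s=sensors.observe();print(s["tool_pos"],s["tool_rot"],s["contact_force"],s["opening"],s["time"])
```

```text
[ 0.57701944 -0.04813786  0.12689044] [-1.57057140e+00 -1.10672840e-03 -1.05182931e+00] [-0.00998422 -0.15355676  0.65427418] 0.05513252363888025 6.85
```

View pics/w6.png

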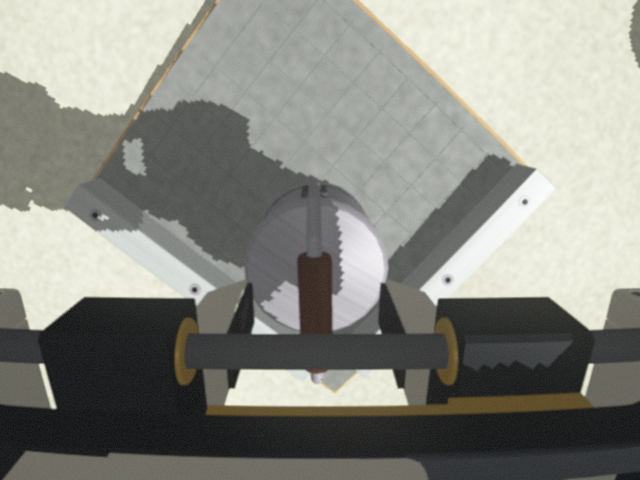

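No contact. The bar is centred between the pads (column 315), and its apparent width matches the depth of the pad tips, so I need about 14 mm more.

Request:
{"api": "send_rows", "payload": {"motion": [[[0,0.005,0,0],[0,0.01,0,0],[0,0.014,0,0],[0,0.014,0,0]]]}}

```text
time: 7.25
tool_pos: [0.5766, -0.0481, 0.1122]
tool_rot: [-1.572, -0.0, -1.052]
contact_force: [-0.5, 0.1, -0.1]
opening: 0.0554
```

Request:
{"api": "send_rows", "payload": {"motion": [[[0,0,0,0],[0,0,0,0],[0,0,0,0],[0,0,0,0],[0,0,0,0],[0,0,0,0],[0,0,0,0],[0,0,0,0]]], "gripper": 0, "grip_force": 45}}

```text
time: 8.05
tool_pos: [0.5766, -0.048, 0.1122]
tool_rot: [-1.571, -0.0, -1.052]
contact_force: [0.2, 0.8, 0.8]
opening: 0.0127
```

Request:
{"api": "send_rows", "payload": {"motion": [[[0,0,0,0],[0,0,0,0],[0,-0.005,0,0],[0,-0.012,0,0],[0,-0.02,0,0],[0,-0.03,0,0],[0,-0.04,0,0],[0,-0.04,0,0]]]}}

```text
time: 8.85
tool_pos: [0.5777, -0.0482, 0.1544]
tool_rot: [-1.569, -0.003, -1.052]
contact_force: [0.8, -0.1, -4.4]
opening: 0.0125
```

Run:
```python
from h import *
c=read_camera("scene"); crop(c,230,110,390,310,3,"s7.png")
s=sensors.observe();print(s["tool_pos"],s["contact_force"],s["opening"],s["time"])
```

```text
[ 0.57721906 -0.04816334  0.15336503] [-0.75605447  0.07610122 -4.36067386] 0.0127606935437422 8.9
```

View pics/s7.png

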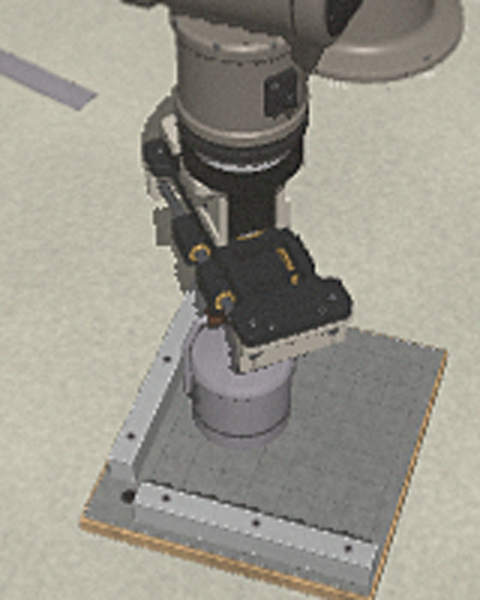

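Request:
{"api": "send_rows", "payload": {"motion": [[[0,-0.012,0,0],[0,-0.03,0,0],[0.005,-0.042,-0.006,0],[0.02,-0.045,-0.024,0],[0.043,-0.045,-0.052,0],[0.068,-0.045,-0.082,0],[0.093,-0.045,-0.112,0],[0.118,-0.045,-0.142,0]]]}}

```text
time: 9.7
tool_pos: [0.5113, -0.2227, 0.199]
tool_rot: [-1.57, -0.002, -1.052]
contact_force: [1.0, -0.0, -4.2]
opening: 0.0129
```

Request:
{"api": "send_rows", "payload": {"motion": [[[0.015,0,-0.018,0],[0.027,0,-0.032,0],[0.036,0,-0.043,0],[0.04,0.01,-0.048,0],[0.04,0.03,-0.048,0],[0.04,0.05,-0.048,0],[0.04,0.065,-0.048,0],[0.04,0.07,-0.048,0]]]}}

```text
time: 10.5
tool_pos: [0.4887, -0.28, 0.1267]
tool_rot: [-1.571, 0.002, -1.051]
contact_force: [-0.1, -0.3, -4.7]
opening: 0.0126
```

Request:
{"api": "send_rows", "payload": {"motion": [[[0,0.01,0,0],[0,0.018,0,0],[0,0.024,0,0],[0,0.028,0,0],[0,0.03,0,0],[0,0.031,0,0],[0,0.032,0,0],[0,0.032,0,0]]]}}

```text
time: 11.3
tool_pos: [0.4888, -0.28, 0.0948]
tool_rot: [-1.571, 0.001, -1.051]
contact_force: [-0.5, 0.6, -5.1]
opening: 0.013
```

Request:
{"api": "send_rows", "payload": {"motion": [[[0,0.001,0,0],[0,0.002,0,0],[0,0.002,0,0]]]}}

```text
time: 11.6
tool_pos: [0.4893, -0.2803, 0.0943]
tool_rot: [-1.57, -0.001, -1.051]
contact_force: [-2.0, 2.2, 4.7]
opening: 0.0131
```

Request:
{"api": "send_rows", "payload": {"motion": [[[0,-0.001,0,0],[0,-0.001,0,0],[0,-0.001,0,0],[0,-0.001,0,0],[0,-0.001,0,0],[0,-0.001,0,0],[0,-0.001,0,0]]], "gripper": 0.5}}

```text
time: 12.3
tool_pos: [0.4893, -0.2803, 0.0952]
tool_rot: [-1.57, -0.0, -1.051]
contact_force: [0.4, -0.3, 0.1]
opening: 0.0457
```

Request:
{"api": "send_rows", "payload": {"motion": [[[0,-0.015,0,0],[0,-0.04,0,0],[0,-0.07,0,0],[0,-0.1,0,0],[0,-0.125,0,0],[0,-0.14,0,0],[0,-0.15,0,0],[0,-0.15,0,0]]]}}

```text
time: 13.1
tool_pos: [0.4896, -0.2806, 0.2463]
tool_rot: [-1.569, -0.002, -1.051]
contact_force: [0.1, 0.1, 0.4]
opening: 0.046
```

Run:
```python
from h import *
c=read_camera("scene"); cv2.imwrite("pics/s8.png",c["frame"][:,:,::-1])
s=sensors.observe();print(s["tool_pos"],s["tool_rot"],s["contact_force"],s["opening"],s["time"])
```

```text
[ 0.48919543 -0.28031072  0.24511239] [-1.57022855e+00 -6.06183125e-04 -1.05087470e+00] [ 0.32003017  0.68832351 -0.83029721] 0.0460354706491417 13.15
```

View pics/s8.png

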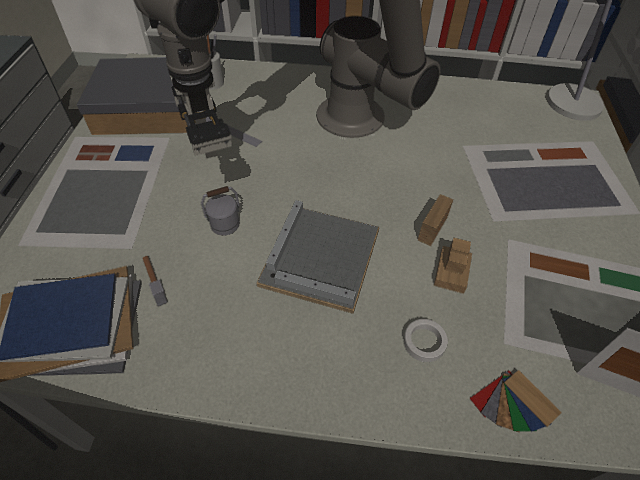

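The scene view shows the pot standing upright at (222,213) on the table beside the jig. The jig bed is empty and everything else is where it was. Next I go to the stepped model.

Request:
{"api": "send_rows", "payload": {"motion": [[[-0.02,0,0.015,-2],[-0.05,0,0.036,-5],[-0.084,0,0.061,-8.5],[-0.118,0,0.086,-12],[-0.152,0,0.111,-15.5],[-0.186,0,0.136,-19],[-0.22,0,0.161,-22.5],[-0.254,0,0.186,-26]]], "gripper": 0.7}}

```text
time: 13.95
tool_pos: [0.5238, 0.0343, 0.2437]
tool_rot: [-1.572, 0.001, -0.595]
contact_force: [0.3, -0.9, -0.0]
opening: 0.0647
```

Request:
{"api": "send_rows", "payload": {"motion": [[[-0.018,0,0.034,-3.5],[-0.036,0,0.068,-7],[-0.054,0,0.102,-10.5],[-0.072,0,0.136,-14],[-0.088,0,0.168,-17],[-0.102,0,0.196,-20],[-0.113,0,0.215,-22],[-0.119,0,0.225,-22.6]]]}}

```text
time: 14.75
tool_pos: [0.5506, 0.289, 0.2417]
tool_rot: [-1.572, 0.004, -0.198]
contact_force: [0.5, -0.3, 0.1]
opening: 0.0641
```

Request:
{"api": "send_rows", "payload": {"motion": [[[0,0,0,0],[0,0,0,0]]]}}

```text
time: 14.95
tool_pos: [0.5502, 0.2883, 0.2406]
tool_rot: [-1.574, 0.006, -0.198]
contact_force: [-0.5, -0.5, 0.1]
opening: 0.0642
```

Run:
```python
from h import *
import pickle
c=read_camera("wrist"); cv2.imwrite("pics/w9.png",c["frame"][:,:,::-1]); pickle.dump(c,open("w9.pkl","wb"))
s=sensors.observe();print(s["tool_pos"],s["tool_rot"],s["contact_force"],s["opening"],s["time"])
```

```text
[0.55042037 0.28794742 0.24108713] [-1.57356543  0.00503893 -0.1989894 ] [-0.2696013  -0.44151308  0.17379256] 0.06405251820741112 15.0
```

View pics/w9.png

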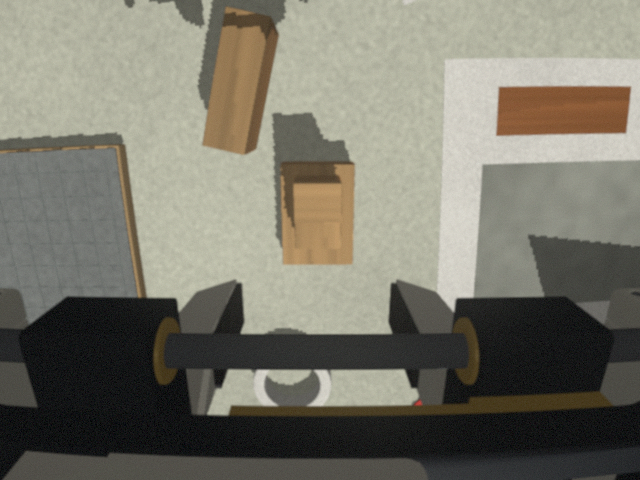

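Run:
```python
from h import *
import pickle
np.set_printoptions(precision=4,suppress=True)
c=pickle.load(open("w9.pkl","rb")); f=c["frame"]
print("cam",ray(c,[(0,0)])[0])
im=f[:,:,::-1][140:290,250:390]; cv2.imwrite("pics/w9c.png",np.clip(cv2.resize(im,None,fx=4,fy=4,interpolation=cv2.INTER_CUBIC)*1.3,0,255).astype(np.uint8))
hsv=cv2.cvtColor(f,cv2.COLOR_RGB2HSV); m=((hsv[...,1]>80)&(hsv[...,0]<25)).astype(np.uint8); m[:, :265]=0; m[:,370:]=0; m[290:]=0;m[:150]=0
n,l,st,ce=cv2.connectedComponentsWithStats(m); i=1+np.argmax(st[1:,4]); p=np.argwhere(l==i)[:,::-1].astype(float)
print(st[i])
for z in (0,.03):
    P=onz(c,p,z)[:,:2]*1000; r=cv2.minAreaRect(P.astype(np.float32)); print(z,r)
```

```text
cam [0.4751 0.3043 0.4047]
[ 280  162   74  102 7290]
0 ((569.094482421875, 285.77545166015625), (75.10166931152344, 108.62533569335938), 78.81353759765625)
0.03 ((562.1300048828125, 287.1493225097656), (69.53511047363281, 100.57405090332031), 78.81354522705078)
```

View pics/w9c.png

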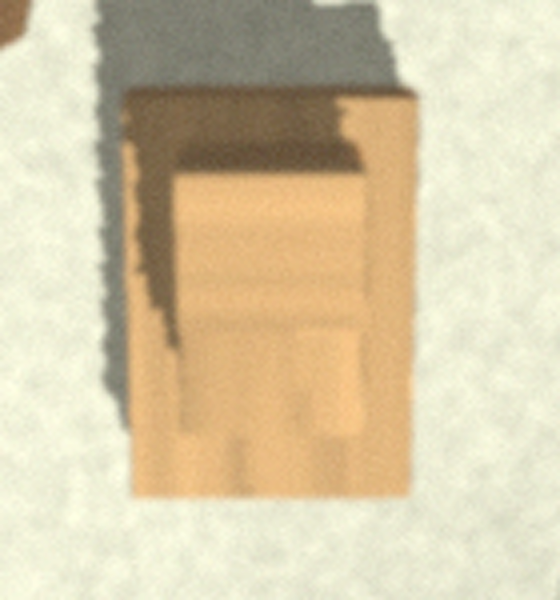

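Request:
{"api": "send_rows", "payload": {"motion": [[[0.001,0.02,0.001,0],[0.002,0.05,0.0015,0],[0.002,0.085,0.0015,0],[0.002,0.115,0.0015,0],[0.002,0.14,0.0015,0],[0.002,0.157,0.0015,0],[0.002,0.167,0.0015,0],[0.002,0.172,0.0015,0]]], "gripper": 0.6}}

```text
time: 15.8
tool_pos: [0.5518, 0.2877, 0.0685]
tool_rot: [-1.574, 0.006, -0.2]
contact_force: [-0.3, -0.1, -0.1]
opening: 0.0553
```

Run:
```python
from h import *
c=read_camera("wrist"); cv2.imwrite("pics/w10.png",c["frame"][:,:,::-1])
s=sensors.observe();print(s["tool_pos"],s["tool_rot"],s["contact_force"],s["opening"],s["time"])
```

```text
[0.55167267 0.28792171 0.06832726] [-1.57414504  0.00579143 -0.2001043 ] [-1.47937698 -0.31244286 -0.14762592] 0.054830945192613424 15.85
```

View pics/w10.png

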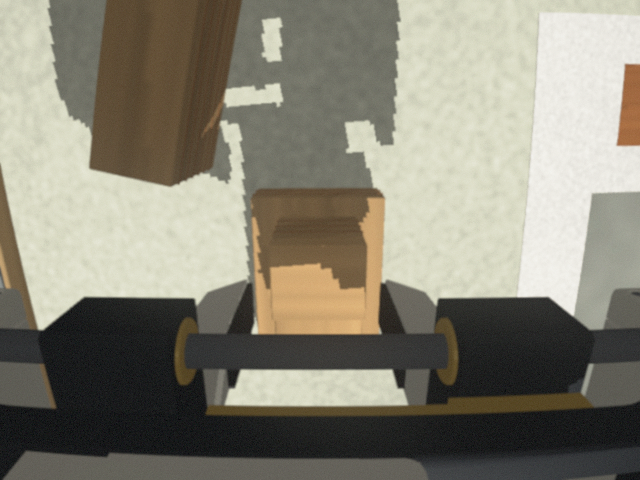

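The tower is centred between the fingers (columns 268–368, gap 252–382), so I can descend slowly.

Request:
{"api": "send_rows", "payload": {"motion": [[[0.001,0.006,0.001,0],[0.001,0.012,0.001,0],[0.001,0.018,0.001,0],[0.001,0.023,0.001,0],[0.001,0.023,0.001,0]]]}}

```text
time: 16.35
tool_pos: [0.5522, 0.2885, 0.0445]
tool_rot: [-1.575, 0.007, -0.2]
contact_force: [-0.5, 0.2, -0.0]
opening: 0.055
```

Request:
{"api": "send_rows", "payload": {"motion": [[[0,0.003,0,0],[0,0.006,0,0],[0,0.008,0,0],[0,0.008,0,0]]]}}

```text
time: 16.75
tool_pos: [0.552, 0.2884, 0.0362]
tool_rot: [-1.575, 0.007, -0.2]
contact_force: [1.3, -0.7, -1.4]
opening: 0.0552
```

Run:
```python
from h import *
c=read_camera("wrist"); cv2.imwrite("pics/w11.png",c["frame"][:,:,::-1])
s=read_camera("scene"); crop(s,380,140,520,320,4,"s11.png")
```

```text
(no output)
```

View pics/w11.png

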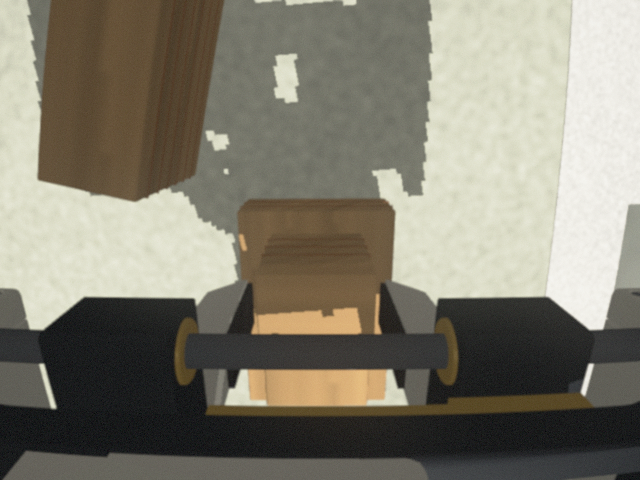

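View pics/s11.png

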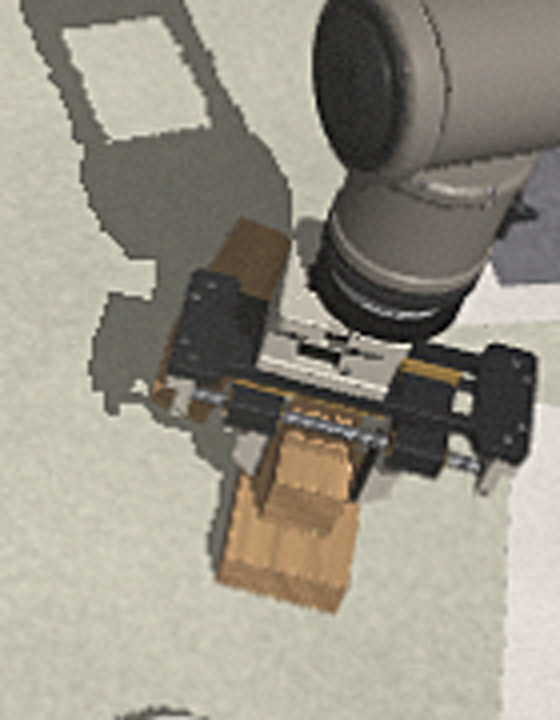

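Request:
{"api": "send_rows", "payload": {"motion": [[[0,0.002,0,0],[0,0.004,0,0],[0,0.004,0,0]]]}}

```text
time: 17.15
tool_pos: [0.5519, 0.2884, 0.0321]
tool_rot: [-1.575, 0.007, -0.2]
contact_force: [-0.1, -0.4, 0.2]
opening: 0.0549
```

Request:
{"api": "send_rows", "payload": {"motion": [[[0,0,0,0],[0,0,0,0],[0,0,0,0],[0,0,0,0],[0,0,0,0],[0,0,0,0]]], "gripper": 0, "grip_force": 40}}

```text
time: 17.75
tool_pos: [0.552, 0.2885, 0.0322]
tool_rot: [-1.575, 0.007, -0.2]
contact_force: [-0.1, 0.2, -0.8]
opening: 0.0399
```

Request:
{"api": "send_rows", "payload": {"motion": [[[0,-0.004,0,0],[0,-0.015,0,0],[0,-0.035,0,0],[0,-0.055,0,0],[0,-0.07,-0.005,0],[0.005,-0.08,-0.02,0],[0.012,-0.085,-0.045,0],[0.02,-0.085,-0.075,0]]]}}

```text
time: 18.55
tool_pos: [0.5576, 0.21, 0.1184]
tool_rot: [-1.575, 0.006, -0.199]
contact_force: [0.0, -0.6, -1.6]
opening: 0.0398
```

Request:
{"api": "send_rows", "payload": {"motion": [[[0.009,0,-0.035,0],[0.018,0,-0.072,0],[0.028,0,-0.11,0],[0.038,0,-0.148,-0.3],[0.048,0,-0.186,-0.6],[0.057,0.005,-0.22,-0.9],[0.065,0.015,-0.248,-0.9],[0.069,0.025,-0.26,-0.9]]]}}

```text
time: 19.35
tool_pos: [0.5732, -0.0623, 0.0939]
tool_rot: [-1.575, 0.006, -0.186]
contact_force: [-0.6, 0.6, -2.0]
opening: 0.04
```

Request:
{"api": "send_rows", "payload": {"motion": [[[0,0.003,0,0],[0,0.006,0,0],[0,0.006,0,0]]]}}

```text
time: 19.65
tool_pos: [0.5727, -0.0612, 0.0876]
tool_rot: [-1.575, 0.007, -0.185]
contact_force: [-0.3, 0.0, -2.2]
opening: 0.0399
```

Run:
```python
from h import *
import pickle
c=read_camera("wrist"); cv2.imwrite("pics/w12.png",c["frame"][:,:,::-1]); pickle.dump(c,open("w12.pkl","wb"))
s=read_camera("scene"); crop(s,240,140,400,320,4,"s12.png"); pickle.dump(s,open("s12.pkl","wb"))
s=sensors.observe();print(s["tool_pos"],s["tool_rot"],s["contact_force"],s["opening"],s["time"])
```

```text
[ 0.57325429 -0.06110642  0.08817475] [-1.57520641  0.00551637 -0.18470199] [-0.12345829 -0.14978611 -2.25199608] 0.03984448985979006 19.75
```

View pics/w12.png

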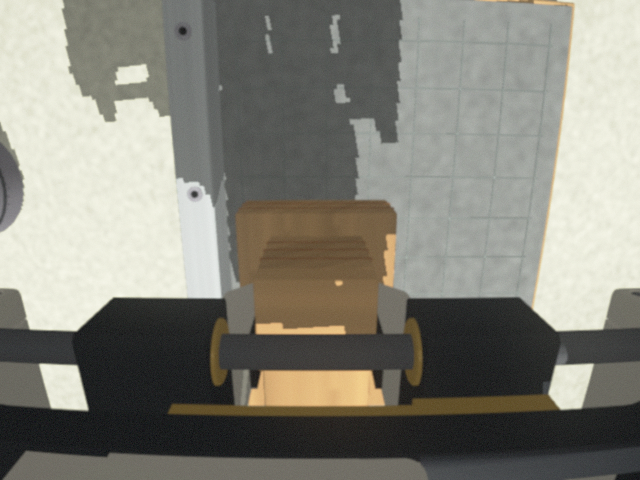

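View pics/s12.png

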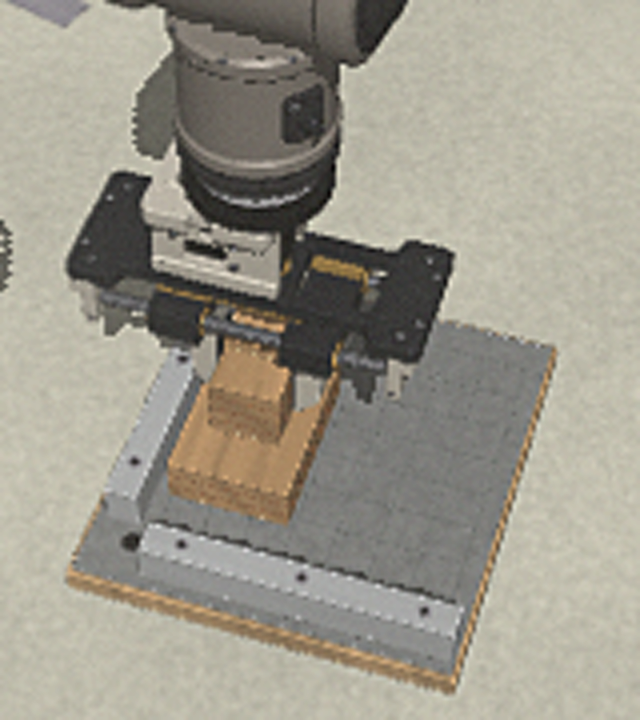

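Run:
```python
from h import *
import pickle
np.set_printoptions(precision=4,suppress=True)
c=pickle.load(open("w12.pkl","rb")); f=c["frame"].astype(int); g=cv2.cvtColor(c["frame"],cv2.COLOR_RGB2GRAY)
def line(uv,z):
    P=onz(c,uv,z)[:,:2]; m=P.mean(0); u=np.linalg.svd(P-m)[2][0]; a=np.degrees(np.arctan2(u[1],u[0])); 
    a=(a+90)%180-90; res=np.abs((P-m)@[-u[1],u[0]]).max()
    return m,round(a,2),round(res*1000,2)
# bed +y edge: orange pixels per row
pts=[]
for v in range(20,280,4):
    r=f[v,500:600]; k=np.where(r[:,0]-r[:,2]>35)[0]
    if len(k): pts.append((500+k.min(),v))
print("bed edge",len(pts),line(pts,.018))
# fence left/right edges by strongest gradient
gx=cv2.Sobel(cv2.GaussianBlur(g,(5,5),0),cv2.CV_32F,1,0)
L=[];Rr=[]
for v in list(range(4,170,4)):
    L.append((150+np.argmin(gx[v,150:200]),v)); 
for v in range(190,280,4):
    L.append((170+0+np.argmax(np.abs(gx[v,165:200]))-5,v)) if 0 else None
    Rr.append((205+np.argmin(gx[v,205:235]),v))
Ld=np.array(L); 
print(L[::6],Rr[::6])
print("fence outer top",line(L,.046)); print("fence inner top",line(Rr,.046))
```

```text
bed edge 65 (array([0.5394, 0.0912]), np.float64(-10.53), np.float64(0.41))
[(np.int64(161), 4), (np.int64(179), 28), (np.int64(164), 52), (np.int64(150), 76), (np.int64(150), 100), (np.int64(170), 124), (np.int64(173), 148)] [(np.int64(205), 190), (np.int64(215), 214), (np.int64(216), 238), (np.int64(218), 262)]
fence outer top (array([ 0.4673, -0.1169]), np.float64(-11.99), np.float64(8.63))
fence inner top (array([ 0.5462, -0.1112]), np.float64(-8.05), np.float64(2.74))
```

The bed's +y edge fits at −10.5° and the tool yaw is −10.6°, so the model is square to the jig. Next I lower it onto the bed.

Request:
{"api": "send_rows", "payload": {"motion": [[[0,0.008,0,0],[0,0.018,0,0],[0,0.026,0,0],[0,0.031,0,0],[0,0.034,0,0],[0,0.035,0,0],[0,0.035,0,0]]]}}

```text
time: 20.45
tool_pos: [0.5731, -0.0613, 0.0531]
tool_rot: [-1.575, 0.006, -0.185]
contact_force: [-1.1, 0.9, -1.9]
opening: 0.0401
```

Request:
{"api": "send_rows", "payload": {"motion": [[[0,0.001,0,0],[0,0.002,0,0],[0,0.003,0,0],[0,0.003,0,0]]]}}

```text
time: 20.85
tool_pos: [0.5732, -0.0614, 0.0503]
tool_rot: [-1.575, 0.005, -0.185]
contact_force: [0.6, 0.1, -1.5]
opening: 0.0397
```

Request:
{"api": "send_rows", "payload": {"motion": [[[0,0.001,0,0],[0,0.002,0,0],[0,0.002,0,0]]]}}

```text
time: 21.15
tool_pos: [0.5734, -0.0615, 0.0502]
tool_rot: [-1.575, 0.004, -0.185]
contact_force: [-4.9, -0.5, 12.1]
opening: 0.0396
```

Request:
{"api": "send_rows", "payload": {"motion": [[[0.002,0.0005,-0.003,0],[0.004,0.0005,-0.006,0],[0.006,0.0005,-0.009,0],[0.008,0.0005,-0.012,0],[0.009,0.0005,-0.0125,0],[0.01,0.0005,-0.013,0],[0.01,0.0005,-0.013,0]]]}}

```text
time: 21.85
tool_pos: [0.5809, -0.0761, 0.0502]
tool_rot: [-1.575, 0.004, -0.185]
contact_force: [-1.7, 1.6, 6.4]
opening: 0.0393
```

Request:
{"api": "send_rows", "payload": {"motion": [[[0.001,0.0005,0,0],[0.002,0.0005,0,0],[0.003,0.0005,0,0],[0.004,0.0005,0,0]]]}}

```text
time: 22.25
tool_pos: [0.5838, -0.0768, 0.0501]
tool_rot: [-1.575, 0.007, -0.185]
contact_force: [-8.9, 1.8, 12.3]
opening: 0.0399
```

Request:
{"api": "send_rows", "payload": {"motion": [[[0.001,0.0005,0,0],[0.002,0.0005,0,0],[0.002,0.0005,0,0]]]}}

```text
time: 22.55
tool_pos: [0.5837, -0.0768, 0.0502]
tool_rot: [-1.574, 0.011, -0.185]
contact_force: [-10.6, 2.5, 12.9]
opening: 0.0398
```

Request:
{"api": "send_rows", "payload": {"motion": [[[0.0005,0.001,-0.001,0],[0.0005,0.001,-0.002,0],[0.0005,0.001,-0.003,0],[0.0005,0.001,-0.004,0],[0.0005,0.001,-0.004,0]]]}}

```text
time: 23.05
tool_pos: [0.5831, -0.0796, 0.0501]
tool_rot: [-1.573, 0.012, -0.185]
contact_force: [-5.5, 6.1, 10.2]
opening: 0.0397
```

Request:
{"api": "send_rows", "payload": {"motion": [[[0.0005,0.001,-0.001,0],[0.0005,0.001,-0.002,0],[0.0005,0.001,-0.003,0],[0.0005,0.001,-0.003,0]]]}}

```text
time: 23.45
tool_pos: [0.5828, -0.0816, 0.0501]
tool_rot: [-1.571, 0.013, -0.185]
contact_force: [-5.7, 6.1, 10.4]
opening: 0.0401
```

Request:
{"api": "send_rows", "payload": {"motion": [[[0.001,0.0015,-0.001,0],[0.001,0.0015,-0.002,0],[0.001,0.0015,-0.003,0],[0.001,0.0015,-0.004,0],[0.001,0.0015,-0.005,0],[0.001,0.0015,-0.005,0]]]}}

```text
time: 24.05
tool_pos: [0.5826, -0.0827, 0.0502]
tool_rot: [-1.566, 0.014, -0.185]
contact_force: [-5.3, 17.0, 15.9]
opening: 0.0396
```

Run:
```python
from h import *
c=read_camera("wrist"); cv2.imwrite("pics/w13.png",c["frame"][:,:,::-1])
s=read_camera("scene"); crop(s,255,190,375,310,6,"s13.png")
s=sensors.observe();print(s["tool_pos"],s["tool_rot"],s["contact_force"],s["torque"],s["opening"],s["time"])
```

```text
[ 0.58259629 -0.08269412  0.0502115 ] [-1.56608537  0.01409315 -0.18452084] [-5.51125079 16.84719308 16.4341431 ] [ 2.86836888  0.548908   -0.02937089] 0.04010694640576286 24.15
```

View pics/w13.png

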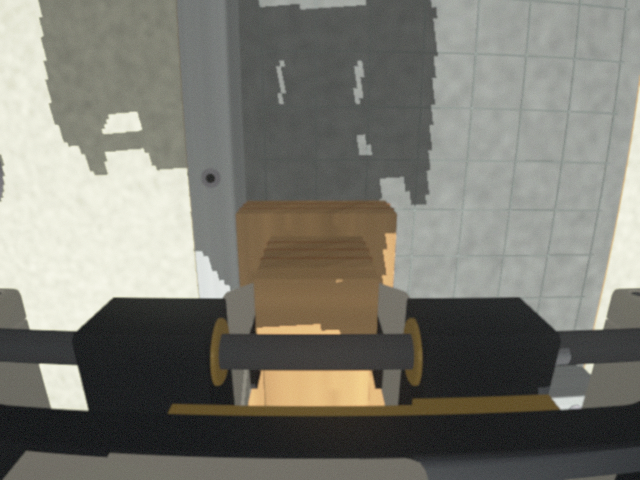

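View pics/s13.png

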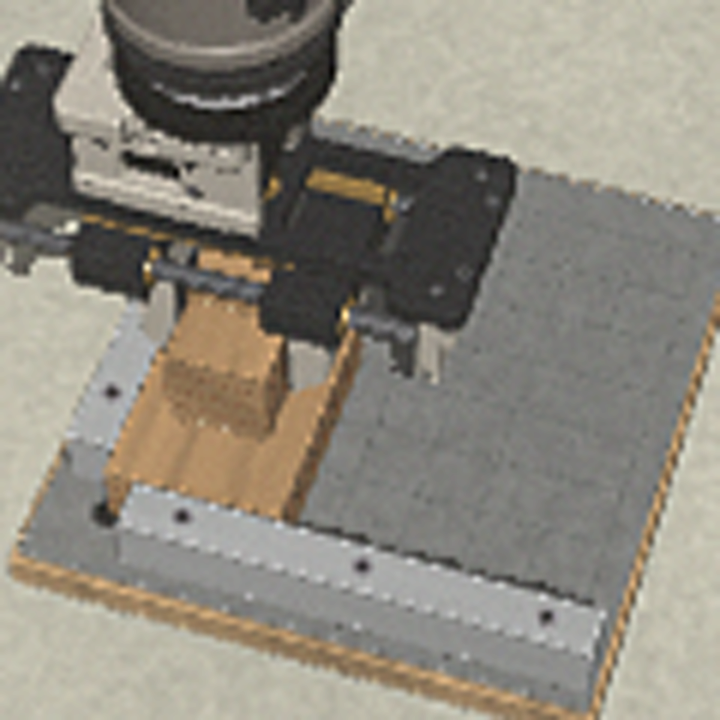

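The wrist and scene views show the base against both fences, at about 15 N on the side fence and 8 N on the far one. The gripper has picked up about 0.5° of tilt from pushing, so I'll relax, let the model settle flat, and regrip.

Request:
{"api": "send_rows", "payload": {"motion": [[[0,0,0,0],[0,0,0,0],[0,0,0,0]]]}}

```text
time: 24.45
tool_pos: [0.5826, -0.0826, 0.0503]
tool_rot: [-1.566, 0.014, -0.185]
contact_force: [-2.4, 4.0, 5.6]
opening: 0.0397
```

Request:
{"api": "send_rows", "payload": {"motion": [[[0,0,0,0],[0,0,0,0],[0,0,0,0],[0,0,0,0]]], "gripper": 0.5}}

```text
time: 24.85
tool_pos: [0.5826, -0.0829, 0.0501]
tool_rot: [-1.566, 0.014, -0.185]
contact_force: [0.4, -0.4, 0.5]
opening: 0.046
```

Run:
```python
from h import *
c=read_camera("wrist"); cv2.imwrite("pics/w14.png",c["frame"][:,:,::-1])
s=sensors.observe();print(s["tool_pos"],s["tool_rot"],s["contact_force"],s["torque"],s["opening"],s["time"])
A=cv2.cvtColor(cv2.imread("pics/w13.png"),cv2.COLOR_BGR2GRAY)[190:280,225:410].astype(np.float32)
B=cv2.cvtColor(cv2.imread("pics/w14.png"),cv2.COLOR_BGR2GRAY)[190:280,225:410].astype(np.float32)
C=cv2.cvtColor(cv2.imread("pics/w11.png"),cv2.COLOR_BGR2GRAY)[190:280,225:410].astype(np.float32)
print(cv2.phaseCorrelate(A,B),cv2.phaseCorrelate(C,A))
```

```text
[ 0.58263194 -0.08286108  0.05012546] [-1.56588517  0.01433233 -0.18481441] [-0.49511349 -0.72088854  0.23545311] [0.01730891 0.05565318 0.06322448] 0.045738034568043325 24.9
((0.524886595360428, -0.1406249842719447), 0.3498017141112575) ((0.1678053115810343, 0.6751842398604282), 0.2243325493953846)
```

View pics/w14.png

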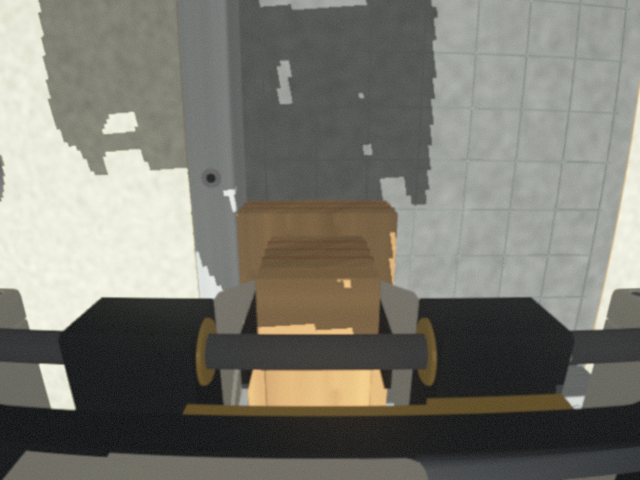

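Request:
{"api": "send_rows", "payload": {"motion": [[[0,0,0,0],[0,0,0,0],[0,0,0,0],[0,0,0,0],[0,0,0,0]]], "gripper": 0, "grip_force": 55}}

```text
time: 25.4
tool_pos: [0.5826, -0.0826, 0.0501]
tool_rot: [-1.566, 0.014, -0.185]
contact_force: [0.9, 2.6, -0.5]
opening: 0.0399
```

Request:
{"api": "send_rows", "payload": {"motion": [[[0,0.001,0,0],[0.001,0.002,-0.001,0],[0.002,0.0025,-0.002,0],[0.003,0.0025,-0.0025,0],[0.003,0.0025,-0.0025,0],[0.003,0.0025,-0.0025,0]]]}}

```text
time: 26.0
tool_pos: [0.5827, -0.0826, 0.0499]
tool_rot: [-1.563, 0.019, -0.184]
contact_force: [-15.5, 14.3, 24.7]
opening: 0.0396
```

Both fences now push back, about 18 N on the far one and 11 N on the side one, with 25 N down. A last visual check comes while the push is held.

Run:
```python
from h import *
c=read_camera("wrist"); cv2.imwrite("pics/w15.png",c["frame"][:,:,::-1])
s=read_camera("scene"); cv2.imwrite("pics/s15full.png",s["frame"][:,:,::-1])
crop(s,255,190,375,310,6,"s15.png")
s=sensors.observe();print(s["tool_pos"],s["tool_rot"],s["contact_force"],s["torque"],s["opening"],s["time"])
g=lambda n:cv2.cvtColor(cv2.imread(f"pics/{n}.png"),cv2.COLOR_BGR2GRAY).astype(np.float32)
A,B=g("w14"),g("w15")
for n,(v0,v1,u0,u1) in dict(base=(195,280,230,400),bed=(60,280,450,590),fence=(140,270,185,235)).items():
    a=A[v0:v1,u0:u1].copy();b=B[v0:v1,u0:u1].copy(); print(n,cv2.phaseCorrelate(a,b,cv2.createHanningWindow((u1-u0,v1-v0),cv2.CV_32F)))
```

```text
[ 0.5827424  -0.08258416  0.04994567] [-1.56289962  0.01920361 -0.18350421] [-15.14456348  14.08649864  24.63144317] [1.77349238 1.95495859 0.11165816] 0.03959486157747104 26.1
base ((-0.8544387577806418, 0.006304991181956154), 0.579558947292375)
bed ((-1.0603888035333568, 0.6853380541595584), 0.8767962670620577)
fence ((-0.8944743383477487, 0.21815667297421726), 0.7190182950055157)
```

View pics/s15.png

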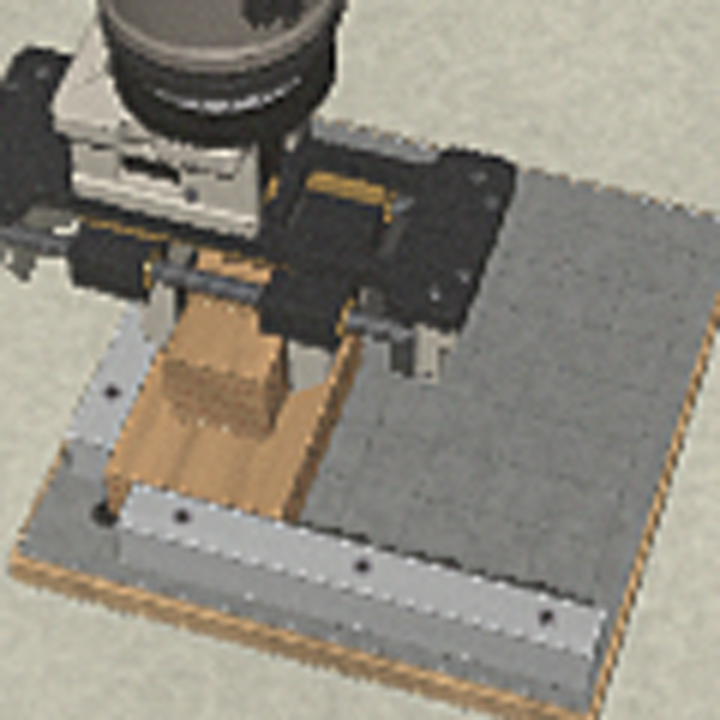

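View pics/w15.png

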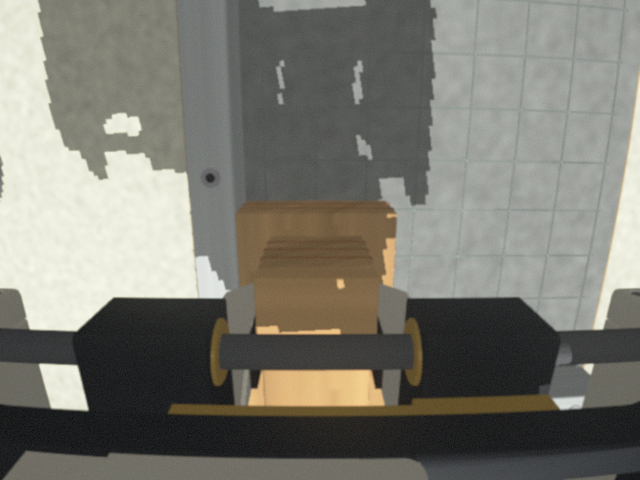

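View pics/s15full.png

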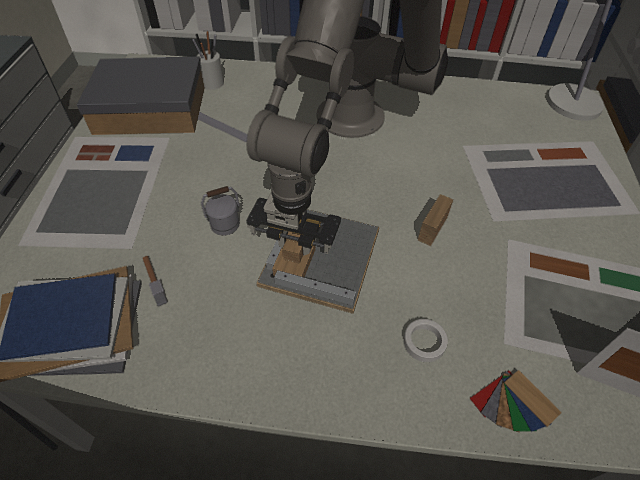

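Run:
```python
from cell import sensors, hand_in
s=sensors.observe(); print(s["time"],s["contact_force"],s["opening"]); print(hand_in())
```

```text
26.1 [-15.14456348  14.08649864  24.63144317] 0.03959486157747104
the job is handed in; nothing more can be done
None
```

The job is handed in at 26.1 s. The glue pot stands upright on the table to the right of the jig. The stepped model is on the bed in the corner, still gripped and pressed.

**Last checks**
- **Force:** about 18 N against the far fence, 11 N against the side fence and 25 N down. The grip is set to 55 N, with the fingers 39.6 mm apart on the 40 mm tower.
- **Position:** in the last scene view the base sits in the corner against both fences. The pot is upright, and the slab, tape roll and brush look unmoved.

**What failed or disagreed**
- **First grasp:** my first try at the pot handle closed above the bar without touching it. The fingertips sit about 28 mm higher than the stated geometry, so I went in deeper and the second try held. I used that corrected height for the model too.
- **Tilt:** pushing tilted the gripper slightly, so I relaxed, let the model settle flat and regripped before the final press. That press tilted the gripper by another 0.3° or so. The wrist images show the model still flat from side to side. Along its length they can't rule out about 0.3°, which would lift its rear edge by at most 0.5 mm.
- **Jig position:** camera estimates differed by up to 4 mm, so I found both fences by contact force.

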